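# Dispense a glass cup and hold it ready over its saucer

### The arm

A 6-joint arm with a two-finger parallel gripper is mounted at the origin on the work surface. World frame = base frame: x ahead of the robot, y to its left, z up, the work surface at z = 0. Lengths are in mm, angles in rad, forces in N, time in s.
With the tool pointing down it reaches from about 300 to 775 mm from the base axis. Payload 14.6 kg.
Tool frame: the origin (TCP) lies between the finger pads; the fingertips stand 19 mm ahead of it and the grasp point (between the pads) is the TCP; z points along the fingers, y is the line along which they close (so a half turn about z gives the same grasp; the last joint's range is limited). The gripper opens to 94 mm and grips with 3 to 60 N. Pads are 16 mm wide; open, the fingers measure 119 mm over their backs; the gripper's body (75 mm by 177 mm) begins 78 mm behind the grasp point.
Start: joints at [-1.295, 0.3, 1.521, -0, 1.321, -0.067], TCP at [184.862, -517.992, 224.446] pointing down, gripper open.
Joint ranges: [-3.03, 3.03], [-0.79, 2.21], [0.23, 2.52], [-1.04, 4.18], [0, 3.07], [-2.55, 2.55]. Speed limits (rad/s): [2.22, 2.22, 2.57, 3.14, 3.14, 3.14].

### API

Orientations are given as [roll, pitch, yaw] about the fixed x, y, z axes, in that order (R = Rz(yaw) Ry(pitch) Rx(roll)).
In Python, from cell import monitor, imaging, job, find_in, trace gives the robot as it stands. The module is installed in compiled form; this text tells all that it offers.
- The arm moves only by the tool arm_command, never from a script. Its argument "steps" is a list of rows, each a list of 5 numbers: the opening, from 0 (shut) to 1 (fully open), then the shift along the tool's x, y, z in mm, then the turn about the tool's z in degrees. In form: [[gripper, dx, dy, dz, turn], ...]. A call has 1 to 20 rows; each row is the pose to reach, as a shift and turn from the pose commanded when the call began, along the tool's axes at that moment; what a row does not reach only later rows make up. A row lasts 1/8 s, in which the tool goes at most 62.5 mm and 10.7 degrees, less where a joint would pass 70% of its speed; a pose out of reach is approached as far as the arm can. A call with a gripper value outside its range is refused whole. The fingers move at their own pace and stop on an object; "force" is the grip in N (left out, the last holds). Time passes only in rows, so rows that repeat a pose let the fingers close. It gives the time, the measured TCP pose, the force, the opening and the grip force at its end, in the units of the state.
- monitor.read_state(): the state, without advancing time (a new reading comes with each control period).
- imaging.camera(name): name is "side" or "top"; returns a dict with "img" (480x640x3 uint8, red, green, blue), "mtx" (3x3 intrinsics, pixels), "D" ([k1, k2, p1, p2, k3] as OpenCV has them; the pictures are not rectified), "view" (4x4, takes a point from world to camera coordinates). Camera axes: x right, y down, z forward; pixel columns grow to the right and rows downward; lengths in mm; the calibration is good to about 2 mm. A picture is of the moment at which its call begins. There is no depth.
- job.sign_off(): hands the job in; it is judged then, once.
Trained networks look in a picture, given as the dict that the camera call returned (one of the last four; its "shot" number tells which), for a name from the list of things; names that differ only in an ending like _2 or _b are one class to them, and where a whole thing is asked for, a point or a joint stands for the part that bears it (a point fixed in the world has none). Each returns a list of dicts, best first, with "p" (0 to 1); they miss things now and then, are a little off and sometimes report something else, mostly with a low value. They report only what shows in the picture. A call takes as long as a camera call. They do not tell look-alikes from the thing itself.
- find_in(picture, target): "rect" ([centre column, centre row, width, height] in pixels, round what is visible of it).
- trace(picture, target): "region" (480x640 bool, what is visible of it) and "rect" ([centre column, centre row, width, height] in pixels, round what is visible of it).
The state is a dict: "clock": time; "joints": joint angles; "qd": joint speeds; "effort": joint torques, N m; "eef_pos": TCP position; "eef_rot": TCP orientation; "wrist_force": force on the tool from outside, world axes, zero at the start; "moment": the same for the moment, N m; "finger_gap": finger opening in mm; "finger_force": force on a finger pad.
Only numpy, scipy, OpenCV 4.12 (cv2) and the standard library are available. Lean on these libraries where they do the work, as an engineer would, in place of code of your own. Each camera call takes 0.05 s, during which the arm holds its last target. There are 200 camera calls.

### The job

Push the knob of the clear cup dispenser all the way in so that the front glass cup slides out onto the open ledge, then pick that cup up and carry it over the brass rail to the serving tray. Finish while still holding it upright over the middle of the round saucer (not the square coaster), its foot hovering about a centimetre above the saucer's rim and not touching, so that a napkin can be slipped under it: do not set it down or let go. Leave everything else on the counter standing where it is.

Things in the scene. Friction and masses are not known exactly. Their poses are not given: they have to be found in the camera images.
- dispenser: Fixed: dark wood base plate 68 mm wide (own x), own y -125 to +101 mm, top at 12 mm, under a clear acrylic channel 64 mm wide outside, own y -45 to +95 mm, roof top at 86 mm. Two glass cups stand in it in a row and leave by its open mouth towards own -y. Origin: underside of the base, on the channel's centre line; z up.
- ledge (a point): Where the front cup's foot centre stands after a full push, within a few mm: on the open, roofless end of the base, own y = -81 mm of the dispenser, 12 mm above the counter. The cup is then wholly outside the channel; the second cup touches it from behind and peeps about 10 mm out. Beyond it an end lip 8 mm high, own y -119 to -125 mm.
- plunger (a joint): Push plunger of the dispenser: 0 m = out (rest), 0.064 m = fully in, against its stop. It slides along the dispenser's own -y. Spring: 0.8 N at rest rising to 3.4 N fully in, plus about 1 N to slide the cups; it springs back when let go, the cups stay.
- knob_face (a point): Centre of the outer face of the plunger's round wooden knob (disc 52 mm in diameter, 14 mm thick, facing the dispenser's own +y, centre 45 mm above the counter, on a 12 mm rod). It moves with the plunger; at rest at own y = +190 mm of the dispenser. The counter beyond it is clear. Axes as the dispenser's.
- cup_mid (a point): The front glass cup in the dispenser, the one to fetch: plain straight cylinder of clear glass 52 mm in diameter, 62 mm tall, wall 3 mm, about 90 g, open at the top, thin gilt line at foot and rim. The point is on its axis half-way up, 31 mm above its foot; z is the cup's axis.
- cup_next: The second, identical glass cup, behind the front one in the dispenser; it stays there. Origin: centre of its foot.
- rail: Fixed brass gallery rail between the dispenser and the tray: two level bars 10 mm thick on three posts, along its own x, 300 mm long; top at 105 mm. Origin: middle, on the counter; own x along the bars, own y across them.
- tray: Fixed dark wooden serving tray 250 mm (own x) by 150 mm (own y), rim 28 mm high, floor 6 mm thick. The round saucer and the square coaster stand side by side along its own x, which is which varies. Origin: centre of its underside.
- saucer_rim (a point): The round white saucer, loose, 104 mm in diameter and 13 mm tall, standing on the tray floor. The point is the centre of its mouth, at the height of its rim (13 mm above its underside, so about 19 mm above the counter); its inner floor is 7 mm lower. z up.
- coaster: Bystander, leave it alone. Square white coaster 90 by 90 by 10 mm, loose on the tray beside the saucer. Origin: centre of its underside.
- jebena: Bystander, leave it alone. Terracotta coffee pot, round belly 136 mm, long neck, 230 mm tall, to the right of the tray. Origin: centre of its foot.
- grinder: Bystander, leave it alone. Steel hand grinder 60 mm in diameter, 221 mm tall with a crank reaching 90 mm out, near the right edge. Origin: centre of its foot.
- tin: Bystander, leave it alone. Round metal tin with clip-on lid, 93 mm in diameter, 91 mm tall, beyond the dispenser. Origin: centre of its foot.
- bowl: Bystander, leave it alone. White bowl 90 mm in diameter, 40 mm tall, beyond the dispenser. Origin: centre of its foot.
- spoon: Bystander, leave it alone. Steel spoon 150 mm long lying on the counter beyond the rail and tray. Origin: on the counter under its middle.
Mind the look-alikes: they are no part of the job. Leave any blue look-alike of the part that bears cup_mid alone. What is shaped like the part that bears saucer_rim but purple is not meant.

How it is judged (in metres and radians):
On the way, in this order (a step that is already met when the one before it is completed fails the run):
1. the plunger is pushed fully in (value of joint plunger above 0.059 m), for 0.1 s.
2. the cup passes over the brass rail, between its ends (z of cup_mid in the frame of rail above 0.136 m and y of cup_mid in the frame of rail between -0.05 and 0.03 m and x of cup_mid in the frame of rail between -0.18 and 0.18 m).
At the end, for the whole second after the job is handed in: Gripper still holds the front cup, still and upright (0.12 rad), axis within 10 mm of the saucer centre, foot 3 to 20 mm above its rim, touching neither saucer nor tray; saucer moved under 15 mm; second cup upright within 50 mm of the dispenser origin (horizontal distance between cup_mid and saucer_rim below 0.01 m and z of cup_mid in the frame of saucer_rim between 0.034 and 0.051 m and angle between cup_mid's own z axis and vertical below 0.12 rad and linear speed of cup below 0.02 m/s and contact force between the fingers and cup above 0.5 N and contact force between cup and saucer below 0.02 N and contact force between cup and tray below 0.02 N and distance of saucer_rim from where it was at the start of the episode below 0.015 m and angle between cup_next's own z axis and vertical below 0.15 rad and horizontal distance between cup_next and dispenser below 0.05 m); the arm keeps its last pose, push and grip.
It fails at once if the cup is tipped over (angle between cup_mid's own z axis and vertical above 0.7 rad).
It fails at once if the cup or the arm knocks the rail hard (contact force between cup and rail above 5 N or contact force between any of the arm, the fingers and rail above 15 N).
It fails at once if the cup is set on the saucer (contact force between cup and saucer above 0.5 N).
It fails at once if a bystander is moved more than 25 mm (distance of any of coaster, jebena, grinder, tin, bowl, spoon from where it was at the start of the episode above 0.025 m).
It also fails if it takes over 64 s, if anything falls off the work surface, if the arm or the gripper's body presses on something with over 40 N, if the wrist force passes 120 N, or if a joint passes its speed limit or range.

## Working session

There is one attempt and no reset: what is moved stays moved. The work goes in short steps, Python scripts to look and compute and a tool call to move; the robot and the scene stay as the last step left them, time stands still between calls to the robot, and variables do not carry over. Pictures are saved under pics/ and viewed, at most 10 in all, crops included, and the job is handed in when it is done.

Besides the shell and the picture viewer there is one more tool, called after "Emit:" as a command line: name --pt "numbers of a row" for each row, then --argument value for the rest. arm_command: Moves the arm, as the interface text tells. Its arguments: {"type":"object","properties":{"steps":{"type":"array","items":{"type":"array","items":{"type":"number"}}},"force":{"type":"number"}},"required":["steps"]}

```bash
mkdir -p pics; cat > h.py <<'E'
import numpy as np, cv2
from cell import monitor, imaging, job, find_in, trace
def ray(c,px):
    V=np.array(c['view']);R=V[:3,:3];t=V[:3,3]
    u=cv2.undistortPoints(np.array(px,float).reshape(-1,1,2),np.array(c['mtx']),np.array(c['D'])).reshape(-1,2)
    d=np.c_[u,np.ones(len(u))]@R
    return -R.T@t,d
def onz(c,px,z):
    o,d=ray(c,px); s=(z-o[2])/d[:,2]; return o+s[:,None]*d
def proj(c,P):
    V=np.array(c['view']);P=np.array(P,float).reshape(-1,3)
    return cv2.projectPoints(P,cv2.Rodrigues(V[:3,:3])[0],V[:3,3],np.array(c['mtx']),np.array(c['D']))[0].reshape(-1,2)
def save(n,im): cv2.imwrite('pics/'+n,np.ascontiguousarray(im[...,::-1]))
E
cat > a.py <<'E'
from h import *
np.set_printoptions(precision=1,suppress=True)
for n in('top','side'):
    c=imaging.camera(n); save(n+'0.png',c['img'])
    print(n,-np.array(c['view'])[:3,:3].T@np.array(c['view'])[:3,3], c['mtx'][0][0])
    for t in('dispenser','knob_face','cup_mid','rail','tray','saucer_rim','coaster','jebena','grinder','tin','bowl','spoon'):
        for r in find_in(c,t)[:3]:
            if r['p']>.3: print(t,round(r['p'],2),np.array(r['rect']))
s=monitor.read_state();print(s)
E
python3 a.py
```

```text
top [ 455.2  -33.6 1147.2] 460.97352015751494
dispenser 0.84 [224.6 253.3 137.2  34.7]
cup_mid 0.94 [262.  296.7  22.   25.4]
cup_mid 0.56 [493.6 286.4  48.6  31.2]
cup_mid 0.55 [224.4 251.8 131.1  33.3]
rail 0.94 [316.2 216.7  15.8 138.4]
tray 0.6 [383.3 242.5  71.2 103.6]
saucer_rim 0.65 [384.9 331.8  41.9  40.7]
saucer_rim 0.64 [381.2 265.5  41.   38.8]
coaster 0.6 [380.2 219.2  38.1  36.4]
coaster 0.59 [209.2 148.4  44.8  40.8]
jebena 0.77 [509.5 194.8  87.7  53.8]
grinder 0.97 [495.5 284.8  49.4  33.6]
grinder 0.61 [380.1 242.   70.1 109.2]
tin 0.66 [209.9 150.6  46.9  42.8]
spoon 0.68 [351.  143.9  26.3  55.2]
side [ 222.7 -761.6  784.5] 482.8067211366528
dispenser 0.61 [273.6 204.6  69.5  94.1]
cup_mid 0.8 [278.9 213.3  17.8  25.4]
cup_mid 0.56 [243.2 232.4  27.   32.2]
rail 0.66 [334.1 243.7 124.4  72.3]
rail 0.62 [273.1 205.   70.8  94.6]
tray 0.7 [347.2 310.5 140.9  99.8]
saucer_rim 0.98 [320.  316.1  49.3  38.6]
saucer_rim 0.59 [252.6 348.2  36.2  42.8]
coaster 0.83 [370.  297.6  56.2  44.3]
jebena 0.83 [483.1 371.6 103.3 111.4]
grinder 0.61 [353.8 386.9  60.2 129.1]
tin 0.66 [351.6 168.4  35.1  42. ]
bowl 0.67 [374.1 198.   39.4  25.6]
spoon 0.91 [430.2 255.6  59.   15. ]
{'clock': 1.3, 'joints': array([-1.3,  0.3,  1.5, -0. ,  1.3, -0.1]), 'qd': array([ 0., -0., -0., -0.,  0., -0.]), 'effort': array([ -0. , -53.2, -35.3,   0.1,   0. ,  -0. ]), 'eef_pos': array([ 184.8, -518. ,  224.4]), 'eef_rot': array([-3.1,  0. ,  0.3]), 'wrist_force': array([-0.6,  0.3, -0.6]), 'moment': array([-0. ,  0.1, -0. ]), 'finger_force': 0.0, 'finger_gap': 94.04847392945933}
```

View pics/top0.png

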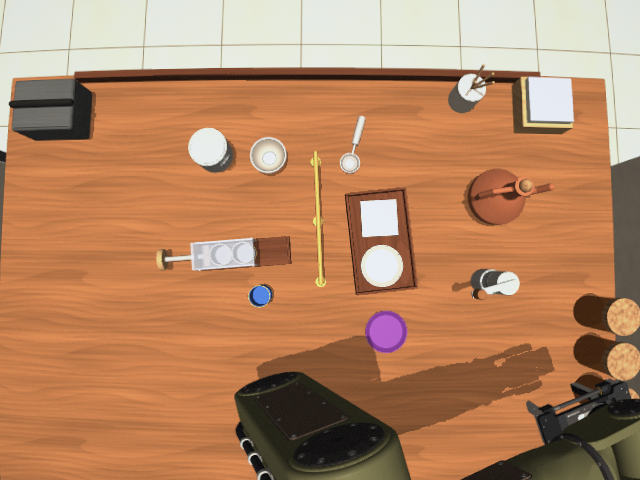

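View pics/side0.png

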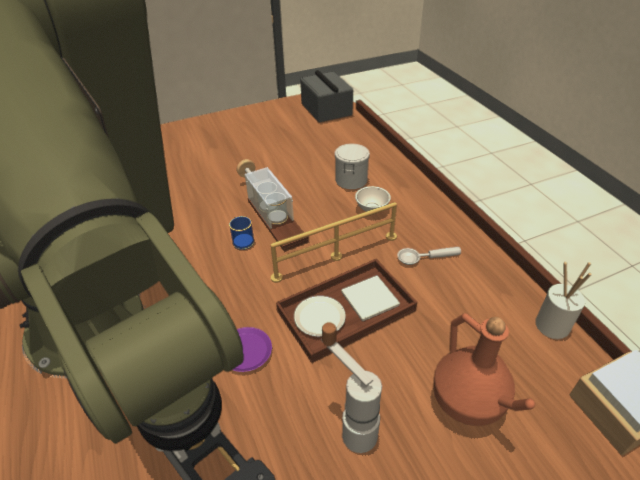

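The top picture shows the dispenser at about (240,253), with its knob at (160,259) on the left and its mouth facing right. The tray is at (380,242).

- **Saucer:** two candidates, white at (382,266) on the tray and purple at (386,331). The white one on the tray is meant.
- **Cup:** two candidates, the clear front cup in the channel at (245,253) and the blue one at (260,296). The clear one is meant.

One enlarged crop will confirm both, with measurements.

```bash
cat > b.py <<'E'
from h import *
np.set_printoptions(precision=1,suppress=True)
c=imaging.camera('top'); im=c['img']
save('crop.png',cv2.resize(im[190:350,140:430],None,fx=2.75,fy=2.75,interpolation=cv2.INTER_CUBIC))
for t in('saucer_rim','knob_face','plunger','rail','tray'):
    for r in trace(c,t)[:2]:
        m=r['region']; ys,xs=np.nonzero(m)
        k=cv2.minAreaRect(np.c_[xs,ys].astype(np.float32))
        print(t,r['p'],xs.mean(),ys.mean(),k, onz(c,[[xs.mean(),ys.mean()],k[0]],19))
# saucer by whiteness inside box
b=im[245:290,358:408].astype(int); w=(b.min(2)>150).astype(np.uint8)
ct=max(cv2.findContours(w,0,2)[0],key=cv2.contourArea); e=cv2.fitEllipse(ct); p=np.array(e[0])+[358,245]
print('saucer',e[1],p,onz(c,[p],19))
# dark base end
b=im[228:275,250:300].astype(int); w=(b.sum(2)<230).astype(np.uint8)
ct=max(cv2.findContours(w,0,2)[0],key=cv2.contourArea); bx=cv2.boxPoints(cv2.minAreaRect(ct))+[250,228]
print('base',bx,onz(c,bx,12))
b=im[140:300,305:330].astype(int)
E
python3 b.py; python3 -c "
from cell import monitor;print(monitor.read_state()['eef_rot'].round(3))"
```

```text
saucer_rim 0.59 386.0223503965393 331.5443403028118 ((385.5, 331.5), (41.0, 41.0), 90.0) [[ 295.3 -199.1   19. ]
 [ 295.4 -197.8   19. ]]
saucer_rim 0.56 381.63127272727274 265.744 ((381.5, 266.0), (40.0, 41.0), 90.0) [[ 455.2 -188.4   19. ]
 [ 454.6 -188.1   19. ]]
knob_face 0.8 168.04166666666666 258.94642857142856 ((173.5, 259.5), (21.0, 33.0), 90.0) [[468.7 338.3  19. ]
 [467.4 324.5  19. ]]
plunger 0.76 168.0679012345679 258.83024691358025 ((173.5, 259.5), (21.0, 33.0), 90.0) [[469.  338.3  19. ]
 [467.4 324.5  19. ]]
rail 0.58 317.6329479768786 216.01878612716763 ((317.38458251953125, 218.03720092773438), (134.22547912597656, 9.161580085754395), 88.09085083007812) [[576.6 -31.3  19. ]
 [571.6 -30.7  19. ]]
tray 0.92 381.1532805429864 240.44796380090497 ((380.79168701171875, 240.713623046875), (102.67423248291016, 62.74381637573242), 83.57124328613281) [[ 517.2 -187.4   19. ]
 [ 516.5 -186.5   19. ]]
saucer (40.90935516357422, 41.43394470214844) [381.5 265.5] [[ 455.8 -188.    19. ]]
base [[253.5 238.2]
 [258.3 237.9]
 [260.1 265.9]
 [255.3 266.2]] [[521.5 127.1  12. ]
 [522.3 115.2  12. ]
 [453.2 110.   12. ]
 [452.4 121.8  12. ]]
[ 3.142 -0.     0.343]
```

View pics/crop.png

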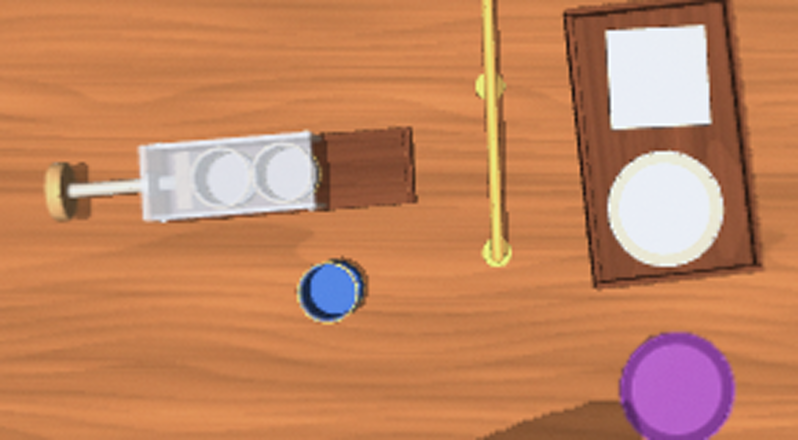

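The crop confirms both choices. The clear cups are in the channel at crop (285,172) and (222,177), apart from the blue cup at (330,291). The white round saucer is at (665,208) on the tray, apart from the purple one. Base end corners are at (411,128) and (416,202), and the knob's outer face is at x≈46, rows 163–220.

```bash
cat > d.py <<'E'
from h import *
np.set_printoptions(precision=1,suppress=True)
c=imaging.camera('top')
f=lambda *p:np.array(p)/2.75+[140,190]
E=onz(c,f((411,128),(416,202)),16); K=onz(c,f((46,191)),45); R=onz(c,f((140,147),(310,133),(322,208),(150,221)),86)
S=onz(c,f((490,30),(497,245)),105)
e=E.mean(0);k=K[0];d=(e-k)[:2];L=np.hypot(*d);u=d/L
print('E',E,'K',K,'roof',R,'rail',S)
print('len(315)',L,'ang',np.degrees(np.arctan2(u[1],u[0])),'u(-y)',u)
# origin: from end(-125) and knob(+190)
for o in(e[:2]-u*125,k[:2]+u*190): print('origin',o,'ledge',o+u*81,'knob',o-u*190)
def chk(o,yaw):
    pass
E
python3 d.py
```

```text
E [[525.9  37.8  16. ]
 [459.8  32.8  16. ]] K [[466.9 357.7  45. ]] roof [[504.3 262.8  86. ]
 [516.9 118.4  86. ]
 [454.  107.5  86. ]
 [441.9 253.   86. ]] rail [[601.9 -32.5 105. ]
 [424.6 -39.1 105. ]]
len(315) 323.46755637764676 ang -85.40717612449802 u(-y) [ 0.1 -1. ]
origin [482.8 159.9] ledge [489.3  79.2] knob [467.6 349.3]
origin [482.1 168.3] ledge [488.6  87.6] knob [466.9 357.7]
```

Emit:
arm_command --pt "0 30 -39 -70 -10" --pt "0 339 -429 -76 -75" --pt "0 339 -429 -76 -75" --pt "0 339 -429 -76 -75" --pt "0 339 -429 -76 -75" --pt "0 339 -429 -76 -75" --pt "0 339 -429 -76 -75" --pt "0 339 -429 -76 -75" --pt "0 339 -429 -76 -75" --pt "0 339 -429 -76 -75" --pt "0 339 -429 -76 -75" --pt "0 339 -429 -76 -75" --pt "0 339 -429 -76 -75" --force 15

```text
clock: 3.28
eef_pos: [359.8, -1.1, 300.4]
eef_rot: [-3.142, 0.0, 1.649]
wrist_force: [0.6, 0.7, 0.1]
finger_gap: 0.3
finger_force: 0.0
```

Emit:
arm_command --pt "0 387 134 0 0" --pt "0 387 134 0 0" --pt "0 387 134 0 0" --pt "0 387 134 0 0" --pt "0 387 134 0 0" --pt "0 387 134 0 0" --pt "0 387 134 0 0" --pt "0 387 134 0 0" --pt "0 387 134 130 0" --pt "0 387 134 200 0" --pt "0 387 134 253 0" --pt "0 387 134 253 0" --pt "0 387 134 253 0"

```text
clock: 4.9
eef_pos: [461.0, 393.8, 44.2]
eef_rot: [-3.135, 0.004, 1.65]
wrist_force: [-0.7, -0.6, 0.6]
finger_gap: 0.7
finger_force: 0.0
```

```bash
python3 - <<'E'
from h import *
a=imaging.camera('top')['img'];b=imaging.camera('side')['img']
A=cv2.resize(a[200:320,120:320],(800,480),interpolation=2)[:, :];B=cv2.resize(b[120:280,180:340],(480,480),interpolation=2)
im=np.hstack([A,B]); save('p4.png',cv2.resize(im,(800,300)))
E
```

```text
(no output)
```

View pics/p4.png

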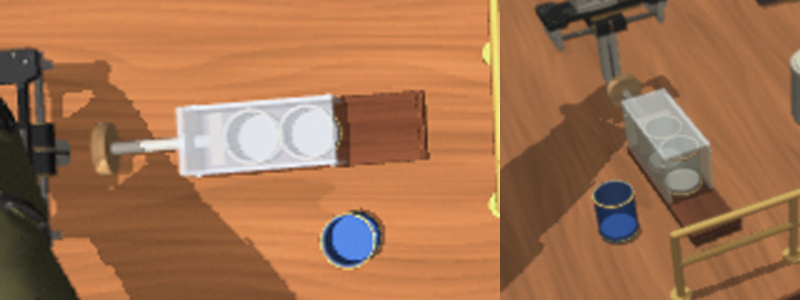

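The closed fingers (crop (58,152)) line up with the knob (crop (103,150)), so I'm pushing gently.

Emit:
arm_command --pt "0 -12 1 0 0" --pt "0 -22 1 0 0" --pt "0 -27 1 0 0" --pt "0 -31 1 0 0" --pt "0 -35 1 0 0" --pt "0 -39 1 0 0" --pt "0 -43 1 0 0" --pt "0 -47 1 0 0" --pt "0 -51 1 0 0" --pt "0 -55 1 0 0" --pt "0 -59 1 0 0" --pt "0 -63 1 0 0" --pt "0 -67 1 0 0" --pt "0 -71 1 0 0" --pt "0 -75 1 0 0" --pt "0 -79 1 0 0" --pt "0 -83 1 0 0" --pt "0 -87 1 0 0"

```text
clock: 7.25
eef_pos: [470.4, 309.7, 47.5]
eef_rot: [3.141, -0.0, 1.652]
wrist_force: [4.0, 4.5, -1.5]
finger_gap: 0.6
finger_force: 2.2
```

Emit:
arm_command --pt "0 -3 0 2 0" --pt "0 -6 0 2 0" --pt "0 -9 0 2 0" --pt "0 -10 0 2 0"

```text
clock: 7.75
eef_pos: [471.1, 299.9, 45.5]
eef_rot: [3.141, -0.0, 1.652]
wrist_force: [1.1, 4.7, 2.0]
finger_gap: 0.6
finger_force: 2.5
```

Emit:
arm_command --pt "0 -2 0 0 0" --pt "0 -4 0 0 0" --pt "0 -5 0 0 0" --pt "0 -5 0 0 0"

```text
clock: 8.25
eef_pos: [471.5, 295.4, 45.6]
eef_rot: [3.141, -0.001, 1.652]
wrist_force: [1.3, 7.5, 2.8]
finger_gap: 0.2
finger_force: 3.8
```

Emit:
arm_command --pt "0 -2 0 0 0" --pt "0 -3 0 0 0" --pt "0 -3 0 0 0" --pt "0 -3 0 0 0"

```text
clock: 8.75
eef_pos: [471.6, 294.7, 45.8]
eef_rot: [3.14, -0.004, 1.652]
wrist_force: [0.1, 28.3, -2.7]
finger_gap: 0.6
finger_force: 13.8
```

```bash
python3 - <<'E'
from h import *
a=imaging.camera('top')['img'];b=imaging.camera('side')['img']
A=cv2.resize(a[200:320,120:320],(800,480),interpolation=2);B=cv2.resize(b[120:280,180:340],(480,480),interpolation=2)
save('p5.png',cv2.resize(np.hstack([A,B]),(800,300)))
E
```

```text
(no output)
```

View pics/p5.png

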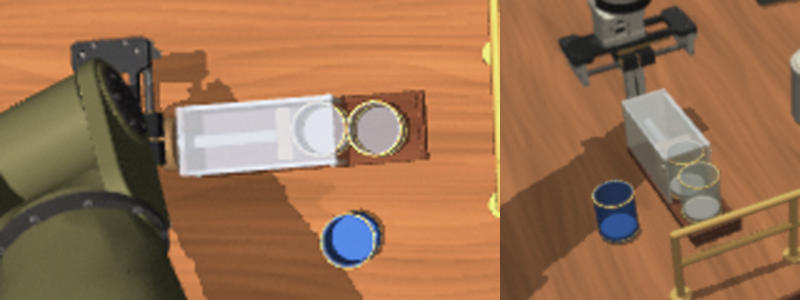

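The plunger is at its stop (28 N), and the front cup stands on the ledge at crop (376,128), i.e. pixel (270,251), with the second cup peeping out. Retreating and measuring the cup.

Emit:
arm_command --pt "0 10 0 0 0" --pt "0 45 0 0 0" --pt "0 85 0 0 0" --pt "0 100 0 -40 0" --pt "0 100 0 -100 0" --pt "0 100 0 -155 0" --pt "0 100 0 -155 0"

```text
clock: 9.72
eef_pos: [464.6, 392.0, 204.5]
eef_rot: [3.136, -0.003, 1.652]
wrist_force: [-0.4, 0.2, -0.2]
finger_gap: 0.3
finger_force: 0.0
```

```bash
cat > m.py <<'E'
from h import *
np.set_printoptions(precision=1,suppress=True)
for n,bx in(('top',(258,235,285,268)),('side',None)):
    c=imaging.camera(n)
    for r in trace(c,'cup_mid')[:4]:
        ys,xs=np.nonzero(r['region']); print(n,round(r['p'],2),np.array(r['rect']))
    if n=='top': print(onz(c,[(270.4,251.2)],74))
    P=[[489,80.3,z] for z in(12,43,74)]
    print('pred',proj(c,P))
    im=c['img'].copy()
    save('m_%s.png'%n,im)
E
python3 m.py
```

```text
top 0.9 [262.1 294.8  23.8  26.9]
top 0.78 [272.8 250.2  27.7  21.9]
[[487.8  78.4  74. ]]
pred [[272.2 251.5]
 [270.9 251.1]
 [269.6 250.7]]
side 0.84 [241.7 232.8  26.3  36.6]
side 0.58 [287.4 219.6  24.9  33.1]
pred [[288.2 232.4]
 [287.3 222.7]
 [286.5 212.5]]
```

Emit:
arm_command --pt "1 -60 -1 0 0" --pt "1 -120 -1 0 0" --pt "1 -180 -1 0 0" --pt "1 -240 -1 0 0" --pt "1 -300 -1 0 0" --pt "1 -313 -1 20 0" --pt "1 -313 -1 60 0" --pt "1 -313 -1 80 0" --pt "1 -313 -1 80 0"

```text
clock: 11.05
eef_pos: [486.6, 79.4, 118.3]
eef_rot: [-3.137, 0.0, 1.652]
wrist_force: [0.2, 0.2, -0.6]
finger_gap: 87.0
finger_force: 0.0
```

```bash
python3 - <<'E'
from h import *
c=imaging.camera('side');b=c['img'];s=monitor.read_state();print(s['eef_pos'],s['finger_gap'])
save('p6.png',cv2.resize(b[130:280,200:400],(800,600),interpolation=2))
E
```

```text
[487.39933881  79.51012898 119.67749785] 91.31198905716127
```

View pics/p6.png

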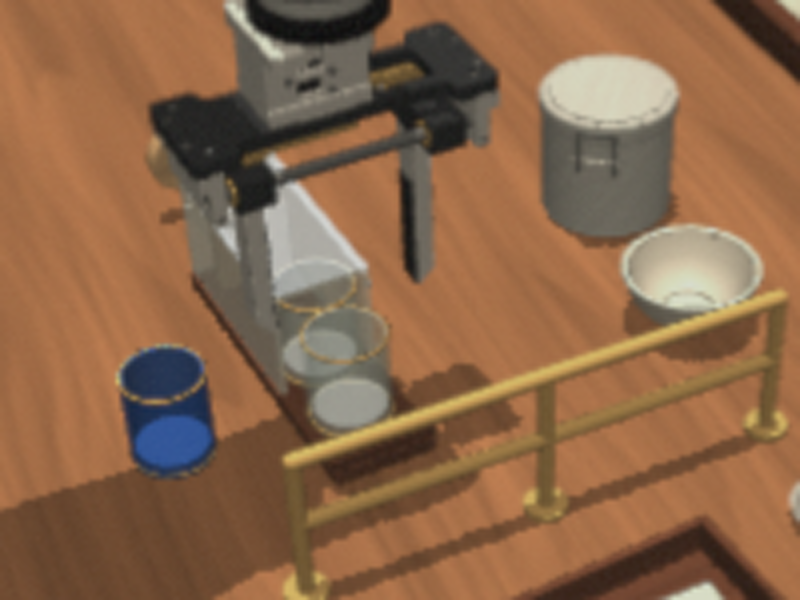

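The open fingers straddle the clear front cup (rim at (345,335)), clear of the blue cup and the rail. Descending and gripping.

Emit:
arm_command --pt "1 0 1 30 0" --pt "1 0 1 55 0" --pt "1 0 1 72 0" --pt "1 0 1 72 0" --pt "0.3 0 1 72 0" --pt "0.3 0 1 72 0" --pt "0.3 0 1 72 0" --pt "0.3 0 1 72 0" --pt "0.3 0 1 72 0" --pt "0.3 0 1 72 0" --force 12

```text
clock: 12.35
eef_pos: [488.9, 79.6, 48.6]
eef_rot: [-3.141, 0.0, 1.652]
wrist_force: [-2.3, -1.0, 3.0]
finger_gap: 52.9
finger_force: 12.0
```

Emit:
arm_command --pt "0.3 0 0 -8 0" --pt "0.3 0 0 -20 0" --pt "0.3 0 0 -40 0" --pt "0.3 0 0 -65 0" --pt "0.3 0 0 -90 0" --pt "0.3 0 0 -115 0" --pt "0.3 0 0 -130 0" --pt "0.3 0 0 -135 0" --pt "0.3 0 0 -135 0"

```text
clock: 13.48
eef_pos: [488.8, 79.7, 183.2]
eef_rot: [-3.141, -0.0, 1.652]
wrist_force: [-0.7, 0.5, -1.3]
finger_gap: 53.0
finger_force: 12.0
```

```bash
python3 - <<'E'
from h import *
c=imaging.camera('side');b=c['img'];s=monitor.read_state();print(s['eef_pos'],s['finger_gap'],s['finger_force'])
save('p7.png',cv2.resize(b[100:280,180:420],(800,600),interpolation=2))
E
```

```text
[488.64793989  79.64561611 182.80058631] 52.89875856621179 11.999771604314446
```

View pics/p7.png

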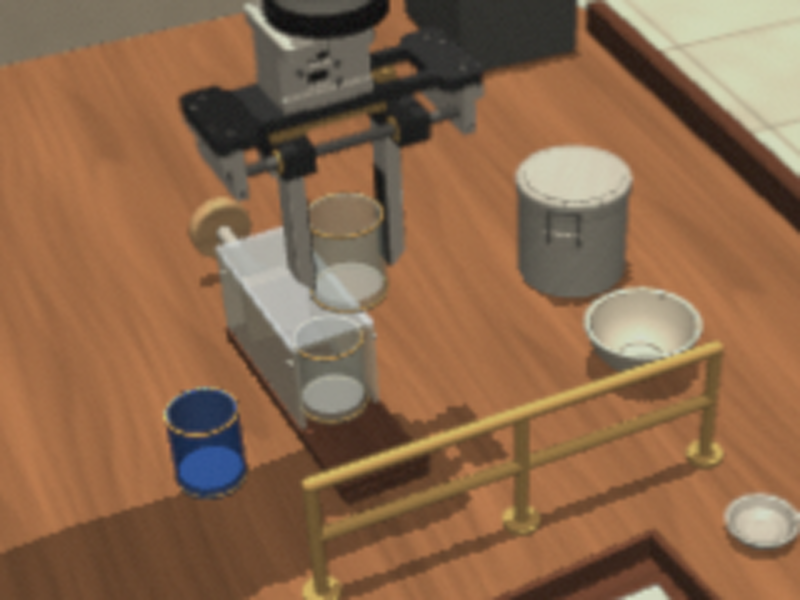

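The cup is held upright at (347,250) and the second cup stays in the channel at (333,365). Crossing the rail.

Emit:
arm_command --pt "0.3 -10 -2 0 0" --pt "0.3 -30 -6 0 0" --pt "0.3 -55 -11 0 0" --pt "0.3 -80 -17 0 0" --pt "0.3 -105 -22 0 0" --pt "0.3 -130 -27 0 0" --pt "0.3 -155 -32 0 0" --pt "0.3 -180 -37 0 0" --pt "0.3 -205 -43 0 0" --pt "0.3 -230 -48 0 0" --pt "0.3 -250 -52 0 0" --pt "0.3 -260 -54 0 0" --pt "0.3 -264 -55 0 0" --pt "0.3 -264 -55 20 0" --pt "0.3 -264 -55 50 0" --pt "0.3 -264 -55 70 0" --pt "0.3 -264 -55 75 0" --pt "0.3 -264 -55 75 0"

```text
clock: 15.78
eef_pos: [455.6, -187.7, 108.8]
eef_rot: [3.141, 0.0, 1.652]
wrist_force: [-0.3, 0.1, -1.1]
finger_gap: 52.9
finger_force: 12.0
```

```bash
cat > q.py <<'E'
from h import *
np.set_printoptions(precision=1,suppress=True)
s=monitor.read_state();e=s['eef_pos'];print(e,s['finger_gap'],s['finger_force'])
ims=[]
for n in('side','top'):
    c=imaging.camera(n)
    for t in('cup_mid','saucer_rim'):
        for r in find_in(c,t)[:3]: print(n,t,round(r['p'],2),np.array(r['rect']))
    print('cup pred foot/mid/rim',proj(c,[[e[0],e[1],e[2]-5.6+z] for z in(-31,0,31)]),'saucer',proj(c,[[455.5,-188,19]]))
    u,v=proj(c,[[e[0],e[1],e[2]-20]])[0].astype(int)
    ims.append(cv2.resize(c['img'][v-50:v+50,u-50:u+50],(400,400),interpolation=2)); print('crop origin',u-50,v-50)
import sys; save(sys.argv[1],np.hstack(ims))
E
python3 q.py p8.png
```

```text
[ 455.6 -187.7  108.8] 52.89632487570202 11.99995743110776
side cup_mid 0.74 [320.  284.2  27.   43.5]
side cup_mid 0.58 [242.  232.8  25.   35.7]
side saucer_rim 0.82 [243.5 349.5  51.7  40.7]
side saucer_rim 0.67 [318.  317.1  54.2  35.4]
cup pred foot/mid/rim [[318.9 296.8]
 [318.6 286. ]
 [318.3 274.8]] saucer [[319.5 314.2]]
crop origin 268 241
top cup_mid 0.93 [261.9 294.3  21.1  25.2]
top saucer_rim 0.49 [367.2 264.6  13.8  22.4]
cup pred foot/mid/rim [[384.5 265.6]
 [386.4 265.6]
 [388.5 265.6]] saucer [[381.5 265.6]]
crop origin 335 215
```

View pics/p8.png

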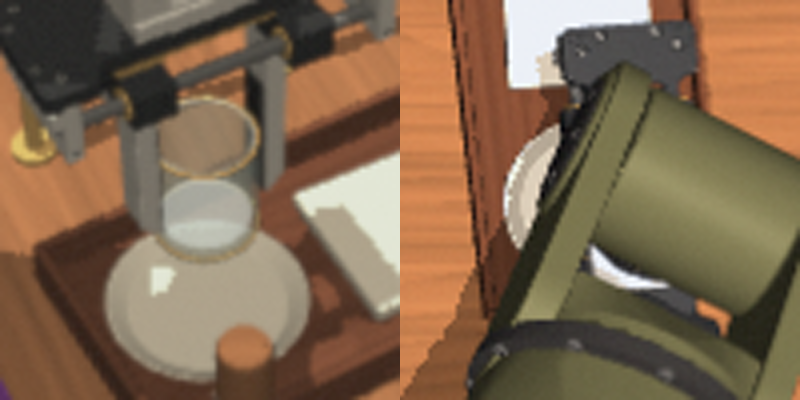

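```bash
python3 - <<'E'
from h import *
np.set_printoptions(precision=1,suppress=True)
c=imaging.camera('side');im=c['img']
for dz in(0,-2):
  print(onz(c,[(320.3,275.8)],134.2+dz),onz(c,[(320.4,298)],72.2+dz))
print('saucer side',onz(c,[(319.9,314.5)],19))
# saucer rim left/right extremes and cup edges on enlarged crop
save('p9.png',cv2.resize(im[255:345,275:365],(600,600),interpolation=2))
E
```

```text
[[ 458.  -191.7  134.2]] [[ 457.  -191.8   72.2]]
[[ 458.7 -190.   132.2]] [[ 457.6 -190.2   70.2]]
saucer side [[ 456.  -189.1   19. ]]
```

View pics/p9.png

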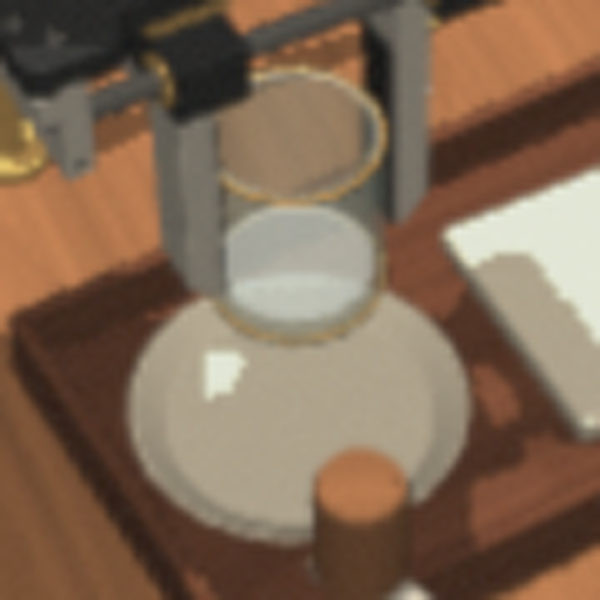

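The side view shows the cup (centre x≈300) over the saucer (edges 128–470, centre 299). I'm making a 2 mm correction and lowering 40 mm.

Emit:
arm_command --pt "0.3 2 -1 10 0" --pt "0.3 2 -1 20 0" --pt "0.3 2 -1 30 0" --pt "0.3 2 -1 36 0" --pt "0.3 2 -1 40 0" --pt "0.3 2 -1 40 0" --pt "0.3 2 -1 40 0" --pt "0.3 2 -1 40 0"

```text
clock: 17.12
eef_pos: [454.4, -186.0, 68.7]
eef_rot: [3.141, 0.0, 1.652]
wrist_force: [-0.5, 0.2, -1.8]
finger_gap: 52.6
finger_force: 12.0
```

```bash
python3 - <<'E'
from h import *
c=imaging.camera('side');im=c['img'];s=monitor.read_state();print(s['eef_pos'],s['finger_force'],s['wrist_force'])
print(proj(c,[[455.8,-188.5,z] for z in(30,61,92)]))
save('p10.png',cv2.resize(im[255:345,275:365],(600,600),interpolation=2))
E
```

```text
[ 454.36659739 -186.02035995   68.64126591] 11.999699268490076 [-0.02624094  0.28981183 -0.87575451]
[[319.59003455 310.85773461]
 [319.28928865 300.76963807]
 [318.97458663 290.20863304]]
```

View pics/p10.png

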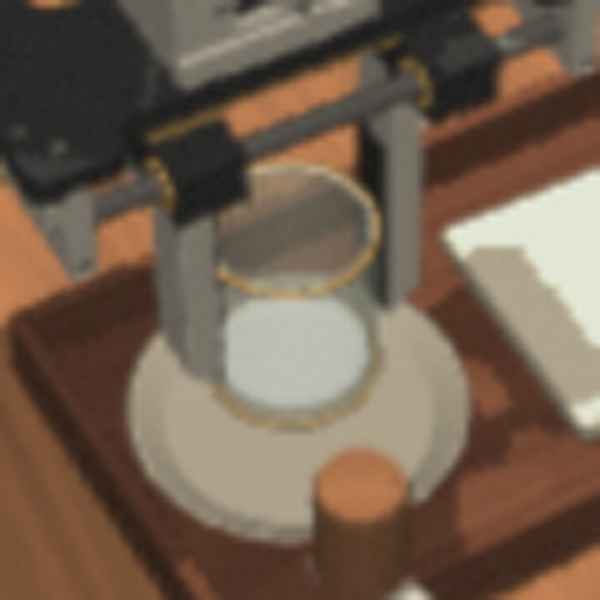

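The cup hangs upright over the saucer. Its rim centre at pixel (319.2,289.4) is within a pixel of the predicted (319.0,290.2), so I'm handing in.

```bash
python3 -c "
from cell import job;print(job.sign_off())"
```

```text
the job is handed in; nothing more can be done
None
```

The job is handed in. The plunger was pushed fully in, and the front cup was carried over the rail and is held upright about 1 cm above the white saucer's rim. The hand-in gave no verdict, so I can't confirm it passed.

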